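Run the tumbling barrel at speed and stop it hatch up

ROBOT

A 6-joint arm with a two-finger parallel gripper is mounted at the origin on the work surface. World frame = base frame: x ahead of the robot, y to its left, z up, the work surface at z = 0. Lengths are in m, angles in rad, forces in N, time in s.
With the tool pointing down it reaches from about 0.425 to 0.95 m from the base axis. Payload 3.5 kg.
Tool frame: the origin (TCP) lies at the very end of the fingers, on their centre line; the grasp point (between the pads) lies 19 mm behind it (ctrl.pinch_z is the distance from the TCP to the grasp point, in m); z points along the fingers, y is the line along which they close (so a half turn about z gives the same grasp; the last joint's range is limited). The gripper opens to 85 mm and grips with 20 to 120 N. Pads are 22 mm wide; open, the fingers measure 114 mm over their backs; the gripper's body (76 mm by 85 mm) begins 54 mm behind the grasp point. The pads swing forward as they close: fully open they stand 13 mm farther back than shut.
Start: joints at [-1.332, 0.286, 1.577, -0, 1.279, -0.15], TCP at [0.256, -0.625, 0.231] pointing down, gripper open.
Joint ranges: [-2.77, 2.77], [-0.9, 2.22], [0.21, 2.48], [-1.53, 4.67], [0.24, 2.81], [-2.84, 2.84]. Speed limits (rad/s): [2.79, 2.79, 3.14, 3.14, 3.14, 3.14].

INTERFACE

Orientations are given as a unit quaternion [x, y, z, w].
In Python, from plant import ctrl gives the robot as it stands. The module is installed in compiled form; this text tells all that it offers.
- The arm moves only by the shell command python3 -m crank 'ROWS' [OPENING] [FORCE]. ROWS is JSON, a list of rows, each a list of 6 numbers: the shift along the tool's x, y, z in cm, then the turn, a rotation vector about the tool's x, y, z in rad. In form: [[tx, ty, tz, rx, ry, rz], ...]. A call has 1 to 10 rows; each row is the pose to reach, as a shift and turn from the pose commanded when the call began, along the tool's axes at that moment; what a row does not reach only later rows make up. A row lasts 1/10 s, in which the tool goes at most 50 mm and 8.59 degrees, less where a joint would pass 70% of its speed; a pose out of reach is approached as far as the arm can. A call with a gripper value outside its range is refused whole. OPENING is the opening, from 0 (shut) to 1 (fully open), set as the call begins (- or left out, the last holds). The fingers move at their own pace and stop on an object; FORCE is the grip in N (left out, the last holds). Time passes only in rows, so rows that repeat a pose let the fingers close. It gives the time, the measured TCP pose, the force, the opening and the grip force at its end, in the units of the state.
- ctrl.get_state(): the state, without advancing time (a new reading comes with each control period).
- ctrl.read_camera(name): name is "scene" or "top" or "wrist"; returns (picture, depth): 400x640x3 uint8, blue, green, red; 400x640 float32, m along the optical axis (not along the pixel's ray), 0 where there is no reading.
- ctrl.camera_info(name): a dict with "K" (3x3 intrinsics, pixels), "origin" and "orientation" of the camera in the world. Camera axes: x right, y down, z forward; pixel columns grow to the right and rows downward; lengths in m; the calibration is good to about 2 mm. A picture is of the moment at which its call begins: read the wrist's pose just before it. camera_info takes no time and is no camera call; for the wrist camera it gives the pose at the moment of the call.
- ctrl.sign_off(): hands the job in; it is judged then, once.
The state is a dict: "time": time; "qpos": joint angles; "dq": joint speeds; "joint_efforts": joint torques, N m; "eef_pos": TCP position; "tcp_rot": TCP orientation; "contact_force": force on the tool from outside, world axes, zero at the start; "wrist_torque": the same for the moment, N m; "opening": opening from 0.0 (shut) to 1.0 (fully open); "finger_force": force on a finger pad.
Only numpy, scipy, OpenCV 4.12 (cv2) and the standard library are available. Lean on these libraries where they do the work, as an engineer would, in place of code of your own. Each camera call takes 0.05 s, during which the arm holds its last target. There are 200 camera calls.

TASK

Tumble the batch in the hand-cranked barrel: take the crank handle and bring the barrel up to 18 turns a minute, its top going away from the robot, keep it between 15 and 21 turns a minute for at least seven seconds without a break and never let it run above 25. Then bring it to a stop with the red hatch straight up for unloading, let go of the handle and leave everything at rest. Drive and stop the barrel only by its crank (its hub slips, so watch the barrel itself), keep off the barrel, and leave the other things on the bench where they are.

Things in the scene. Friction and masses are not known exactly. Their poses are not given: they have to be found in the camera images.
- tumbler: Fixed wooden stand of the barrel on a base 320 x 340 mm. Origin on the table under the barrel's middle. x points away from the robot (turned up to 0.15 rad), y to the left along the one shaft, 175 mm up, that carries barrel and crank, z up. The finned slip hub and the crank are on the -y side; only the crank's handle reaches beyond y = -213 mm.
- handle_centre (a point): Fixed point on the shaft's axis, at (0, -265.5, 175) mm in the tumbler's frame: centre of the upright circle, radius 70 mm, in a plane parallel to the tumbler's x-z plane, on which the handle's middle travels. The circle is free all round for a gripper pointing down with one finger on either x side of the handle.
- handle (a point): Middle of the crank's handle: a dark wooden sleeve, 27 mm in diameter, 105 mm long, along the tumbler's y axis, spinning freely on its pin, so it can be held firmly while the crank goes round. Crank arm at its +y end. Always 70 mm from handle_centre; starts anywhere on the circle. Balanced by a counterweight. Its own orientation spins with the sleeve and means nothing.
- drum (a joint): Barrel angle, rad, no stops, counts over turns. 0, 2 pi, .. = hatch straight up; grows as the top goes away from the robot, the way the handle drives it. 18 turns/min = 1.885 rad/s. The hub passes on 0.075 N m per rad/s that the crank is faster. Inertia 0.058 kg m2 (hidden: -20 to +33 %), friction 0.07 N m, 0.01 to 0.08 more from the loose batch: lags the crank by 1 to 2 rad/s, coasts on.
- hatch (a point): Middle of the outer face of the red hatch, 112 mm from the barrel's shaft: a red board 70 x 124 mm with a white centre line, brass hinges and latch, in place of one stave of the wooden barrel (230 mm across, 220 mm long, middle 175 mm above the tumbler's origin). Its z axis points straight out from the shaft (upright when the hatch is on top), its y axis lies along the shaft.
- parts_tray: Loose plywood tray 200 x 150 x 50 mm with small turned wooden wheels in it; origin under its middle. To be left alone.
- wax_tin: Loose flat wax tin with a yellow band, 84 mm across, 60 mm high; origin under its middle. To be left alone.
- glue: Loose white glue bottle with a red cap, 64 mm across, 170 mm high; origin under its middle. To be left alone.
- mallet: Loose wooden mallet, head 75 x 120 x 64 mm, handle 200 mm; origin under the neck of the head. To be left alone.
- brush_jar: Loose glass jar with three brushes standing in it, 84 mm across, jar 100 mm high, brushes to about 200 mm; origin under its middle. To be left alone.

How it is judged:
By the outcome, as a careful person would: the job done as asked, in the order asked, and still so for the second after the job is handed in, with the robot touching nothing.
It also fails if it takes over 64 s, if anything falls off the work surface, if the arm or the gripper's body presses on something with over 40 N, if the wrist force passes 120 N, or if a joint passes its speed limit or range.

## Working session

There is one attempt and no reset: what is moved stays moved. The work goes in short steps, Python scripts to look and compute and a shell command to move; the robot and the scene stay as the last step left them, time stands still between calls to the robot, and variables do not carry over. Pictures are saved under pics/ and viewed, at most 10 in all, crops included, and the job is handed in when it is done.

```bash
mkdir -p pics
cat > h.py <<'E'
import numpy as np, cv2
from plant import ctrl
from scipy.spatial.transform import Rotation as R
def cam(n):
    i=ctrl.camera_info(n); p,d=ctrl.read_camera(n); return i,p,d
def cloud(i,d):
    K=np.array(i["K"]); v,u=np.mgrid[0:400,0:640]
    P=np.stack([(u-K[0,2])/K[0,0]*d,(v-K[1,2])/K[1,1]*d,d],-1)
    o=np.array(i["orientation"]); M=R.from_quat(o).as_matrix() if o.size==4 else o
    return P@M.T+np.array(i["origin"])
E
python3 - <<'E'
from h import *
for n in ("scene","top"):
    i,p,d=cam(n); cv2.imwrite(f"pics/{n}0.png",p); np.save(f"{n}0.npy",cloud(i,d)); print(n,i)
print(ctrl.get_state())
E
```

```text
scene {'K': array([[369.9315336 ,   0.        , 317.15565668],
       [  0.        , 369.9315336 , 194.30234585],
       [  0.        ,   0.        ,   1.        ]]), 'origin': array([1.09181116, 0.28101384, 1.12195576]), 'orientation': array([ 0.47113791,  0.81875786, -0.28674698, -0.15950172])}
top {'K': array([[511.39752725,   0.        , 321.01820092],
       [  0.        , 511.39752725, 201.40117073],
       [  0.        ,   0.        ,   1.        ]]), 'origin': array([ 0.20592615, -0.07372123,  2.14849801]), 'orientation': array([-0.70096291,  0.71059009, -0.04419542,  0.0419463 ])}
{'time': 0.1, 'qpos': array([-1.33200555e+00,  2.87124625e-01,  1.57801980e+00, -1.89266415e-05,
        1.27860336e+00, -1.49982775e-01]), 'dq': array([ 0.00011398, -0.00102244, -0.00234546,  0.00095092, -0.00070255,
        0.00088438]), 'joint_efforts': array([ 6.24668210e-04, -4.07298589e+01, -2.93698364e+01, -1.18234684e-04,
        3.43946725e-03, -2.29563163e-06]), 'eef_pos': array([ 0.25575399, -0.62403386,  0.23005964]), 'tcp_rot': array([ 9.81165210e-01,  1.93167467e-01, -5.68828843e-05, -1.07610229e-03]), 'contact_force': array([0.58393657, 0.61841183, 0.04645595]), 'wrist_torque': array([-0.00649232, -0.01620238,  0.00148194]), 'finger_force': 0.0, 'opening': 1.0001469603539235}
```

View pics/scene0.png

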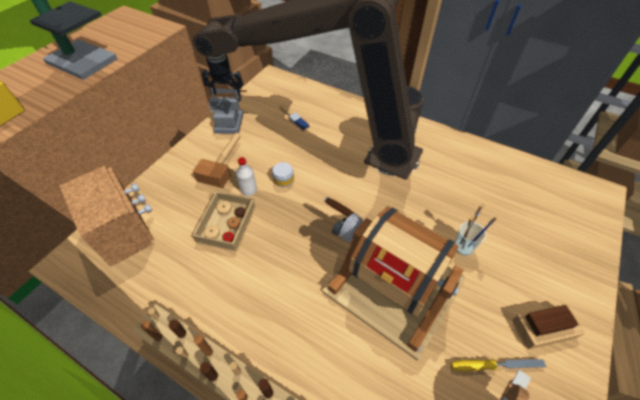

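View pics/top0.png

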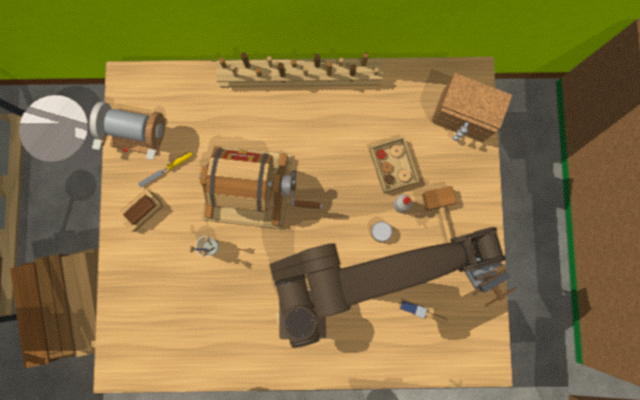

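The scene view shows the barrel with the red hatch on the side away from the robot (scene ~(395,270), top ~(240,155)). The crank's dark handle is at scene (340,210) and top (307,204). The tray, glue, tin and mallet are well to the right in the top view.

```bash
cat > fit.py <<'E'
from h import *
from scipy.optimize import least_squares
def axis_fit(P):
    def f(q):
        x,y,a=q; n=np.array([np.cos(a),np.sin(a)])
        s=(P[:,:2]-[x,y])@n
        return np.hypot(s,P[:,2]-.175)-.114
    g=P.mean(0)
    return least_squares(lambda q:f([q[0],g[1],q[1]]),[g[0],0],loss="soft_l1",f_scale=.003),g[1]
if __name__=="__main__":
  for n in ("scene","top"):
    C=np.load(n+"0.npy"); im=cv2.imread(f"pics/{n}0.png").astype(int)
    X,Y,Z=C[...,0],C[...,1],C[...,2]
    m=(Z>.21)&(Z<.31)&(X>.3)&(X<.95)&(Y>-.05)&(Y<.5)
    P=C[m]; print(n,m.sum(),P.min(0),P.max(0))
    c=np.median(P,0); P=P[np.abs(P[:,1]-c[1])<.08]
    r,gy=axis_fit(P); print("axis x",r.x[0],"at y",gy,"yaw",r.x[1],"rms",np.sqrt(np.mean(r.fun**2)))
    n_=np.array([np.cos(r.x[1]),np.sin(r.x[1])]);t=np.array([-n_[1],n_[0]])
    m=(Z>.03)&(Z<.4)&(X>.3)&(X<.9)&(Y>-.35)&(Y<.5)
    L=C[m][:,:2]-[r.x[0],gy]; s=L@n_; w=L@t; z=Z[m]
    h=np.histogram(w[(z>.27)],bins=np.arange(-.4,.3,.01)); print([(round(b,2),int(k)) for b,k in zip(h[1],h[0]) if k])
    k=(w<-.22)&(np.abs(s)<.12)&(z>.06)&(z<.28); print("handle pts",k.sum(),np.percentile(w[k],[0,2,10,50,90,98,100]).round(3),np.percentile(s[k],[2,50,98]).round(3),np.percentile(z[k],[2,50,98]).round(3))
    kk=(w>-.2)&(w<.3)&(z<.3)&(np.abs(s)<.2)
    B=(Z>.008)&(Z<.05)&(X>.3)&(X<.9)&(Y>-.35)&(Y<.5); L=C[B][:,:2]-[r.x[0],gy]; print("base s",np.percentile(L@n_,[1,5,50,95,99]).round(3),"w",np.percentile(L@t,[1,5,50,95,99]).round(3))
    red=(im[...,2]>110)&(im[...,1]<70)&(im[...,0]<70)&(Z>.1)&(Z<.31)&(Y>-.05)
    L=C[red]; print("red",red.sum(),L.mean(0), "ang",np.degrees(np.arctan2((L[:,:2]-[r.x[0],gy])@n_,L[:,2]-.175)).mean(), "w",((L[:,:2]-[r.x[0],gy])@t).mean())
E
python3 fit.py
```

```text
scene 6437 [0.43579332 0.01335341 0.21001733] [0.65378613 0.38203333 0.29754085]
axis x 0.5327792010186879 at y 0.23106341217706117 yaw -0.1256940040856499 rms 0.0029900604457899446
[(np.float64(-0.12), 35), (np.float64(-0.11), 138), (np.float64(-0.1), 139), (np.float64(-0.09), 159), (np.float64(-0.08), 138), (np.float64(-0.07), 144), (np.float64(-0.06), 151), (np.float64(-0.05), 157), (np.float64(-0.04), 153), (np.float64(-0.03), 150), (np.float64(-0.02), 155), (np.float64(-0.01), 154), (np.float64(0.0), 154), (np.float64(0.01), 161), (np.float64(0.02), 159), (np.float64(0.03), 170), (np.float64(0.04), 168), (np.float64(0.05), 166), (np.float64(0.06), 164), (np.float64(0.07), 169), (np.float64(0.08), 187), (np.float64(0.09), 179), (np.float64(0.1), 123)]
handle pts 284 [-0.598 -0.589 -0.57  -0.28  -0.233 -0.223 -0.22 ] [-0.118 -0.058 -0.048] [0.061 0.15  0.157]
base s [-0.236 -0.117  0.107  0.187  0.234] w [-0.572 -0.55   0.015  0.165  0.275]
red 842 [0.61580321 0.21838199 0.24803458] ang 49.40342594048076 w -0.0021732134173777467
top 3607 [0.40903897 0.01269464 0.21002002] [0.65558
[... 268 characters left out ...]
06), 83), (np.float64(-0.05), 85), (np.float64(-0.04), 96), (np.float64(-0.03), 85), (np.float64(-0.02), 91), (np.float64(-0.01), 87), (np.float64(0.0), 84), (np.float64(0.01), 89), (np.float64(0.02), 88), (np.float64(0.03), 77), (np.float64(0.04), 88), (np.float64(0.05), 89), (np.float64(0.06), 84), (np.float64(0.07), 89), (np.float64(0.08), 97), (np.float64(0.09), 94), (np.float64(0.1), 76), (np.float64(0.11), 35)]
handle pts 202 [-0.591 -0.587 -0.57  -0.28  -0.233 -0.223 -0.22 ] [-0.117 -0.067 -0.049] [0.061 0.147 0.16 ]
base s [-0.231 -0.175  0.035  0.333  0.385] w [-0.563 -0.538 -0.103  0.239  0.283]
red 132 [0.61526028 0.21597418 0.25241894] ang 45.93898380025749 w 0.002870577253529088
```

```bash
python3 -m crank '[[4,-4.7,-2,0,0,-0.1],[8,-9.4,-3,0,0,-0.2],[12,-14.1,-3,0,0,-0.3],[16,-18.8,-3,0,0,-0.4],[20,-23.5,-3,0,0,-0.5],[23,-27,-3,0,0,-0.6],[26,-30.5,-3,0,0,-0.7],[29,-34,-3,0,0,-0.8],[32,-38,-3,0,0,-0.9],[34,-41,-3,0,0,-0.95]]' 1
```

```text
time: 1.1
eef_pos: [0.4061, -0.1494, 0.261]
tcp_rot: [0.783, 0.621, 0.0, -0.0]
contact_force: [0.2, -0.3, 0.3]
opening: 1.003
finger_force: 0.0
```

```bash
cat >> h.py <<'E'
O=np.array([.534,.225,0]); YAW=-.1265
def goal(s,w,z):
    "row (cm, rad) from the measured pose to grasp-point (s,w,z) in tumbler frame, tool down, tool y = tumbler +x"
    st=ctrl.get_state(); T=R.from_quat(st["tcp_rot"])
    yw=YAW-0
    G=R.from_matrix(np.array([[-np.sin(yw),np.cos(yw),0],[np.cos(yw),np.sin(yw),0],[0,0,-1]]).T)
    p=O+R.from_euler("z",YAW).apply([s,w,z])-G.apply([0,0,-ctrl.pinch_z])
    d=T.inv().apply(p-st["eef_pos"])*100; r=(T.inv()*G).as_rotvec()
    print(st["time"],"row",np.r_[d,r].round(3),"tcp",st["eef_pos"].round(4),"goal",p.round(4),"q",st["qpos"].round(3),"F",st["contact_force"].round(1))
E
python3 - <<'E'
from h import *
print(ctrl.pinch_z, R.from_quat(ctrl.get_state()["tcp_rot"]).as_matrix().round(3))
goal(-.062,-.275,.23)
E
```

```text
0.0187 [[ 0.228  0.974  0.   ]
 [ 0.974 -0.228  0.   ]
 [ 0.     0.    -1.   ]]
1.1 row [11.372  0.599  4.974  0.    -0.    -0.103] tcp [ 0.4061 -0.1494  0.261 ] goal [ 0.4378 -0.04    0.2113] q [-0.588 -0.301  2.106  0.     1.336 -0.358] F [ 0.2 -0.3  0.3]
```

```bash
python3 -m crank '[[0,0,0,0,0,0],[0,0,0,0,0,0],[0,0,0,0,0,0]]' >/dev/null
python3 - <<'E'
from h import *
goal(-.062,-.275,.23)
i,p,d=cam("wrist"); cv2.imwrite("pics/w1.png",p); C=cloud(i,d); 
L=(C-O)@R.from_euler("z",YAW).as_matrix()
np.save("w1.npy",L)
m=(L[...,1]<-.225)&(L[...,1]>-.315)&(np.abs(L[...,0])<.11)&(L[...,2]>.06)&(L[...,2]<.27)
P=L[m]; print(m.sum()); 
from scipy.optimize import least_squares
r=least_squares(lambda q:np.hypot(P[:,0]-q[0]-q[2]*(P[:,1]+.265),P[:,2]-q[1])-.0135,[-.06,.14,0],loss="soft_l1",f_scale=.002)
print(r.x, np.sqrt(np.mean(r.fun**2)), np.percentile(P,[2,50,98],axis=0).round(3))
q=(np.abs(L[...,0]+.06)<.02)&(np.abs(L[...,2]-.145)<.03)&(L[...,1]<-.15); print(np.percentile(L[q][:,1],[0,1,50,99,100]))
E
```

```text
1.4 row [11.649  0.516  4.978 -0.     0.    -0.107] tcp [ 0.4059 -0.1521  0.2611] goal [ 0.4378 -0.04    0.2113] q [-0.593 -0.299  2.104 -0.     1.336 -0.36 ] F [-0.7 -1.1  0.4]
3454
[-0.06105831  0.13973046 -0.0067621 ] 0.0009461526237345552 [[-0.074 -0.313  0.143]
 [-0.062 -0.281  0.151]
 [-0.049 -0.255  0.155]]
[-0.32113416 -0.32009307 -0.28302674 -0.25390081 -0.25025235]
```

View pics/w1.png

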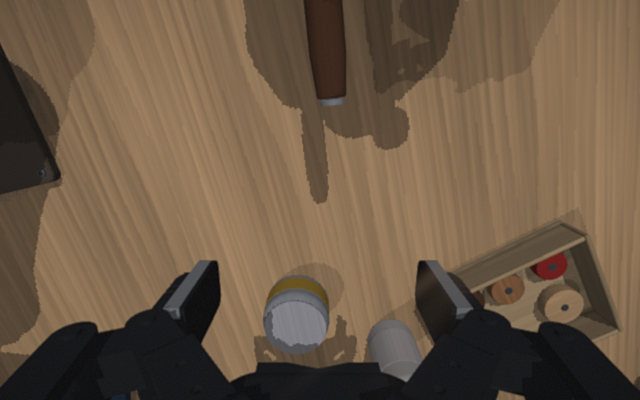

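The wrist view shows the handle's end at (330,100). The fit puts the handle at s=-61 mm, z=140 mm, radius 70 mm, so the pose is consistent.

```bash
python3 -m crank '[[4,0.2,1.5,0,0,-0.05],[8,0.4,3,0,0,-0.107],[11.65,0.6,3.5,0,0,-0.107],[11.65,0.6,3.5,0,0,-0.107],[11.65,0.6,3.5,0,0,-0.107],[11.65,0.6,3.5,0,0,-0.107]]'; python3 -c "
from h import *
goal(-.061,-.275,.1397)"
```

```text
time: 2.05
eef_pos: [0.4389, -0.041, 0.2266]
tcp_rot: [0.751, 0.661, -0.0, 0.0]
contact_force: [-0.4, 0.1, -0.3]
opening: 1.005
finger_force: 0.0
2.05 row [ 9.4000e-02 -2.5000e-02  1.0557e+01  0.0000e+00  1.0000e-03 -1.0000e-03] tcp [ 0.4389 -0.041   0.2266] goal [ 0.4388 -0.0401  0.121 ] q [-0.324 -0.251  2.131 -0.     1.262 -0.196] F [-0.4  0.1 -0.3]
```

```bash
python3 -m crank '[[0.1,0,3,0,0,0],[0.1,0,6,0,0,0],[0.1,0,9,0,0,0],[0.1,0,10.6,0,0,0],[0.1,0,10.6,0,0,0],[0.1,0,10.6,0,0,0]]' && python3 -m crank '[[0,0,0,0,0,0],[0,0,0,0,0,0],[0,0,0,0,0,0],[0,0,0,0,0,0],[0,0,0,0,0,0],[0,0,0,0,0,0],[0,0,0,0,0,0],[0,0,0,0,0,0]]' 0 60; python3 -c "
from h import *
goal(-.061,-.275,.1397)"
```

```text
time: 2.65
eef_pos: [0.4392, -0.0397, 0.121]
tcp_rot: [0.751, 0.661, 0.0, 0.0]
contact_force: [0.4, -0.4, 0.6]
opening: 1.0
finger_force: 0.0
time: 3.45
eef_pos: [0.4392, -0.0385, 0.1205]
tcp_rot: [0.75, 0.662, 0.0, 0.0]
contact_force: [1.2, 0.3, 0.8]
opening: 0.301
finger_force: 58.8
3.45 row [-0.167 -0.022 -0.047  0.001  0.     0.001] tcp [ 0.4392 -0.0385  0.1205] goal [ 0.4388 -0.0401  0.121 ] q [-0.318 -0.119  2.226  0.     1.033 -0.193] F [1.2 0.3 0.8]
```

```bash
cat >> h.py <<'E'
def hatch(C,im):
    L=(C-O)@R.from_euler("z",YAW).as_matrix(); im=im.astype(int)
    rho=np.hypot(L[...,0],L[...,2]-.175); a=np.degrees(np.arctan2(L[...,0],L[...,2]-.175))
    b=(np.abs(L[...,1])<.055)&(rho>.09)&(rho<.13)
    red=b&(im[...,2]>70)&(im[...,2]>2.2*im[...,1])
    if red.sum()<30: return None
    A=a[red]; lo,hi=np.percentile(A,[1.5,98.5])
    return round((lo+hi)/2,1),round(lo,1),round(hi,1),int(red.sum())
def obs():
    i,p,d=cam("scene"); t=ctrl.get_state()["time"]-.05
    st=ctrl.get_state(); print("t",round(t,3),"hatch",hatch(cloud(i,d),p),"F",st["contact_force"].round(1),"grip",round(st["finger_force"],1))
    return p
def rows(phi0,inc,r=7.03):
    ph=np.radians(phi0+np.cumsum(inc)); f=np.radians(phi0)
    print("end phi",round(phi0+sum(inc),2)); print([[0,round(r*(np.sin(x)-np.sin(f)),1),round(-r*(np.cos(x)-np.cos(f)),1),0,0,0] for x in ph])
E
python3 - <<'E'
from h import *
print(hatch(np.load("scene0.npy"),cv2.imread("pics/scene0.png")),hatch(np.load("top0.npy"),cv2.imread("pics/top0.png")))
rows(-120,[3,7,12,16,19,20,20,20,20,20])
for k in range(9): rows(37+20*10*k,[20]*10)
E
```

```text
(np.float64(48.1), np.float64(32.0), np.float64(64.3), 659) (np.float64(49.1), np.float64(33.8), np.float64(64.4), 75)
end phi 37
[[0, np.float64(-0.2), np.float64(-0.3), 0, 0, 0], [0, np.float64(-0.5), np.float64(-1.1), 0, 0, 0], [0, np.float64(-0.9), np.float64(-2.5), 0, 0, 0], [0, np.float64(-0.9), np.float64(-4.5), 0, 0, 0], [0, np.float64(-0.2), np.float64(-6.7), 0, 0, 0], [0, np.float64(1.3), np.float64(-8.7), 0, 0, 0], [0, np.float64(3.3), np.float64(-10.0), 0, 0, 0], [0, np.float64(5.7), np.float64(-10.5), 0, 0, 0], [0, np.float64(8.1), np.float64(-10.2), 0, 0, 0], [0, np.float64(10.3), np.float64(-9.1), 0, 0, 0]]
end phi 237
[[0, np.float64(1.7), np.float64(1.8), 0, 0, 0], [0, np.float64(2.6), np.float64(4.0), 0, 0, 0], [0, np.float64(2.7), np.float64(6.5), 0, 0, 0], [0, np.float64(2.0), np.float64(8.8), 0, 0, 0], [0, np.float64(0.6), np.float64(10.8), 0, 0, 0], [0, np.float64(-1.5), np.float64(12.1), 0, 0, 0], [0, np.float64(-3.9), np.float64(12.6), 0, 0, 0], [0, np.float64(-6.3), np.float64(12.3), 0, 0, 0], [0, np.float64(-8.5), np.float64(11.2), 0, 0, 0], [0, np.float64(-
[... 3406 characters left out ...]
64(5.2), np.float64(12.2), 0, 0, 0], [0, np.float64(3.1), np.float64(13.5), 0, 0, 0], [0, np.float64(0.7), np.float64(14.0), 0, 0, 0], [0, np.float64(-1.7), np.float64(13.7), 0, 0, 0]]
end phi 1837
[[0, np.float64(-2.2), np.float64(-1.1), 0, 0, 0], [0, np.float64(-3.8), np.float64(-2.9), 0, 0, 0], [0, np.float64(-4.8), np.float64(-5.1), 0, 0, 0], [0, np.float64(-4.9), np.float64(-7.6), 0, 0, 0], [0, np.float64(-4.2), np.float64(-9.9), 0, 0, 0], [0, np.float64(-2.7), np.float64(-11.9), 0, 0, 0], [0, np.float64(-0.7), np.float64(-13.2), 0, 0, 0], [0, np.float64(1.7), np.float64(-13.7), 0, 0, 0], [0, np.float64(4.1), np.float64(-13.4), 0, 0, 0], [0, np.float64(6.3), np.float64(-12.3), 0, 0, 0]]
```

```bash
python3 -m crank '[[0,-0.2,-0.3,0,0,0],[0,-0.5,-1.1,0,0,0],[0,-0.9,-2.5,0,0,0],[0,-0.9,-4.5,0,0,0],[0,-0.2,-6.7,0,0,0],[0,1.3,-8.7,0,0,0],[0,3.3,-10,0,0,0],[0,5.7,-10.5,0,0,0],[0,8.1,-10.2,0,0,0],[0,10.3,-9.1,0,0,0]]'; python3 -c "
from h import *
obs()
st=ctrl.get_state();L=R.from_euler('z',-YAW).apply(st['eef_pos']-O);L[2]+=.0187;print(L, np.degrees(np.arctan2(L[0],L[2]-.175)),np.hypot(L[0],L[2]-.175))"
```

```text
time: 4.45
eef_pos: [0.5406, -0.0513, 0.212]
tcp_rot: [0.75, 0.662, -0.001, -0.001]
contact_force: [-5.2, -0.7, -2.7]
opening: 0.296
finger_force: 62.0
t 4.45 hatch (np.float64(87.5), np.float64(71.6), np.float64(103.5), 204) F [ 3.3 -0.2  1.5] grip 62.4
[ 0.04402629 -0.27333838  0.22832642] 39.54308061825242 0.06915215581849138
```

```bash
python3 -m crank '[[0,1.7,1.8,0,0,0],[0,2.6,4,0,0,0],[0,2.7,6.5,0,0,0],[0,2,8.8,0,0,0],[0,0.6,10.8,0,0,0],[0,-1.5,12.1,0,0,0],[0,-3.9,12.6,0,0,0],[0,-6.3,12.3,0,0,0],[0,-8.5,11.2,0,0,0]]' && python3 -m crank '[[0,-1.7,-1.8,0,0,0],[0,-2.6,-4,0,0,0],[0,-2.7,-6.5,0,0,0],[0,-2,-8.8,0,0,0],[0,-0.6,-10.8,0,0,0],[0,1.5,-12.1,0,0,0],[0,3.9,-12.6,0,0,0],[0,6.3,-12.3,0,0,0],[0,8.5,-11.2,0,0,0]]'; python3 -c "
from h import *
obs()"
```

```text
time: 5.4
eef_pos: [0.4566, -0.0406, 0.1]
tcp_rot: [0.75, 0.661, 0.001, 0.001]
contact_force: [7.1, 0.4, 6.9]
opening: 0.295
finger_force: 63.0
time: 6.3
eef_pos: [0.5407, -0.0513, 0.2119]
tcp_rot: [0.75, 0.662, -0.001, -0.001]
contact_force: [-4.6, -1.3, -3.5]
opening: 0.295
finger_force: 62.9
t 6.3 hatch None F [2.9 0.3 1.3] grip 63.3
```

```bash
python3 -m crank '[[0,1.7,1.8,0,0,0],[0,2.6,4,0,0,0],[0,2.7,6.5,0,0,0],[0,2,8.8,0,0,0],[0,0.6,10.8,0,0,0],[0,-1.5,12.1,0,0,0],[0,-3.9,12.6,0,0,0],[0,-6.3,12.3,0,0,0],[0,-8.5,11.2,0,0,0]]' >/dev/null;  python3 -c "
from h import *
obs()"; python3 -m crank '[[0,-1.7,-1.8,0,0,0],[0,-2.6,-4,0,0,0],[0,-2.7,-6.5,0,0,0],[0,-2,-8.8,0,0,0]]' >/dev/null; python3 -c "
from h import *
obs()"
```

```text
t 7.25 hatch (np.float64(-6.3), np.float64(-21.9), np.float64(9.4), 492) F [-2.4  0.1  1.3] grip 63.4
t 7.7 hatch (np.float64(34.8), np.float64(18.8), np.float64(50.8), 697) F [3.4 1.8 4.1] grip 63.3
```

```bash
cat > sim.py <<'E'
import numpy as np
from scipy.optimize import least_squares
RAMP=[3,7,12,16,19,20,20,20,20,20]
# crank log: list of (increments deg per 0.1 s) ; 'p' = 0.05 s pause
def expand(log):
    dt=.005; w=[]
    for x in log:
        w+= [0]*10 if x=='p' else [np.radians(x)/.1]*20
    return np.array(w)
def sim(log,J,f,th0=48.1,tau=.02):
    w=expand(log); om=0; c=0; th=np.radians(th0); T=[3.45]; A=[th]; W=[0]
    for x in w:
        c+=(x-c)*.005/tau; h=.075*(c-om)
        if om==0 and abs(h)<=f: a=0
        else: a=(h-f*np.sign(om if om else h))/J
        n=om+a*.005
        if om*n<0: n=0
        om=n; th+=om*.005; T.append(T[-1]+.005); A.append(th); W.append(om)
    return np.array(T),np.degrees(A),np.array(W)*60/2/np.pi
def fit(log,ob):
    t=np.array([o[0] for o in ob]); y=np.array([o[1] for o in ob])
    r=least_squares(lambda q:np.interp(t,*sim(log,*q)[:2])-y,[.058,.115],diff_step=.01,x_scale=[.058,.1])
    T,A,W=sim(log,*r.x); print("J,f",r.x.round(4),"res",r.fun.round(1),"rpm now",W[-1].round(2),"deg",A[-1].round(1),A[-1].round(1)%360,"t",T[-1].round(2))
    print("rpm",[(round(a,1),round(b,1)) for a,b in zip(T[::60],W[::60])][-20:]); return r.x
LOG=RAMP+['p']+[20]*18+['p']+[20]*9+['p']+[20]*4+['p']
OB=[(4.45,87.5),(7.25,353.7),(7.7,394.8)]
if __name__=="__main__": fit(LOG,OB)
E
python3 sim.py; python3 -c "
from h import *
for r in (20,21): rows(117,[r]*10); rows(117+180,[r]*10)" | sed 's/np.float64(\([-0-9.]*\))/\1/g'
```

```text
J,f [0.0252 0.1254] res [-0.4  1.  -0.8] rpm now 12.67 deg 398.3 38.30000000000001 t 7.75
rpm [(np.float64(3.4), np.float64(0.0)), (np.float64(3.7), np.float64(0.8)), (np.float64(4.0), np.float64(9.0)), (np.float64(4.3), np.float64(14.0)), (np.float64(4.6), np.float64(12.9)), (np.float64(4.9), np.float64(15.6)), (np.float64(5.2), np.float64(16.6)), (np.float64(5.5), np.float64(17.1)), (np.float64(5.8), np.float64(17.3)), (np.float64(6.1), np.float64(17.3)), (np.float64(6.4), np.float64(13.8)), (np.float64(6.7), np.float64(15.9)), (np.float64(7.0), np.float64(16.8)), (np.float64(7.3), np.float64(13.0)), (np.float64(7.6), np.float64(15.6))]
end phi 317
[[0, -1.5, 1.9, 0, 0, 0], [0, -3.5, 3.3, 0, 0, 0], [0, -5.9, 3.8, 0, 0, 0], [0, -8.3, 3.5, 0, 0, 0], [0, -10.5, 2.4, 0, 0, 0], [0, -12.2, 0.6, 0, 0, 0], [0, -13.1, -1.6, 0, 0, 0], [0, -13.2, -4.0, 0, 0, 0], [0, -12.5, -6.4, 0, 0, 0], [0, -11.1, -8.3, 0, 0, 0]]
end phi 497
[[0, 1.5, -1.9, 0, 0, 0], [0, 3.5, -3.3, 0, 0, 0], [0, 5.9, -3.8, 0, 0, 0], [0, 8.3, -3.5, 0, 0, 0], [0, 10.5, -2.4, 0, 0, 0], [0, 12.2, -0.6, 0, 0, 0], [0, 13.1, 1.6, 0, 0, 0], [0, 13.2, 4.0, 0, 0, 0], [0, 12.5, 6.4, 0, 0, 0], [0, 11.1, 8.3, 0, 0, 0]]
end phi 327
[[0, -1.6, 2.0, 0, 0, 0], [0, -3.7, 3.4, 0, 0, 0], [0, -6.3, 3.8, 0, 0, 0], [0, -8.8, 3.4, 0, 0, 0], [0, -11.0, 2.0, 0, 0, 0], [0, -12.5, 0.0, 0, 0, 0], [0, -13.3, -2.5, 0, 0, 0], [0, -13.1, -5.0, 0, 0, 0], [0, -12.0, -7.3, 0, 0, 0], [0, -10.1, -9.1, 0, 0, 0]]
end phi 507
[[0, 1.6, -2.0, 0, 0, 0], [0, 3.7, -3.4, 0, 0, 0], [0, 6.3, -3.8, 0, 0, 0], [0, 8.8, -3.4, 0, 0, 0], [0, 11.0, -2.0, 0, 0, 0], [0, 12.5, -0.0, 0, 0, 0], [0, 13.3, 2.5, 0, 0, 0], [0, 13.1, 5.0, 0, 0, 0], [0, 12.0, 7.3, 0, 0, 0], [0, 10.1, 9.1, 0, 0, 0]]
```

```bash
for k in 1 2 3 4 5 6; do python3 -m crank '[[0,1.5,-1.9,0,0,0],[0,3.5,-3.3,0,0,0],[0,5.9,-3.8,0,0,0],[0,8.3,-3.5,0,0,0],[0,10.5,-2.4,0,0,0],[0,12.2,-0.6,0,0,0],[0,13.1,1.6,0,0,0],[0,13.2,4,0,0,0],[0,12.5,6.4,0,0,0]]' >/dev/null; python3 -m crank '[[0,-1.5,1.9,0,0,0],[0,-3.5,3.3,0,0,0],[0,-5.9,3.8,0,0,0],[0,-8.3,3.5,0,0,0],[0,-10.5,2.4,0,0,0],[0,-12.2,0.6,0,0,0],[0,-13.1,-1.6,0,0,0],[0,-13.2,-4,0,0,0],[0,-12.5,-6.4,0,0,0]]' | grep -E "time|contact"; done; python3 -c "
from h import *
obs(); obs()"
```

```text
time: 9.55
contact_force: [18.4, -1.4, -12.4]
time: 11.35
contact_force: [17.5, -1.8, -11.9]
time: 13.15
contact_force: [18.5, -0.9, -12.8]
time: 14.95
contact_force: [17.6, -1.0, -12.3]
time: 16.75
contact_force: [17.6, -1.8, -12.2]
time: 18.55
contact_force: [18.4, -1.4, -12.3]
t 18.55 hatch (np.float64(88.5), np.float64(72.2), np.float64(104.7), 192) F [3.3 1.9 4.4] grip 63.4
t 18.6 hatch (np.float64(92.7), np.float64(77.2), np.float64(108.2), 121) F [ 5.6  0.8 -0.8] grip 63.3
```

```bash
cat >> sim.py <<'E'
LOG=LOG+[20]*108+['p','p']
OB+=[(18.55,1528.5)]
if __name__=="__main__":
    fit(LOG,OB)
    for f in (.115,.12,.125,.13):
        T,A,W=sim(LOG,.058,f); print(f,[round(float(np.interp(o[0],T,A)-o[1]),1) for o in OB],A[-1],W[-1])
E
python3 sim.py; python3 -c "
from h import *
for k in range(5): rows(297+150*k,[15]*10)" | sed 's/np.float64(\([-0-9.]*\))/\1/g'
```

```text
J,f [0.0252 0.1254] res [-0.4  1.  -0.8] rpm now 12.67 deg 398.3 38.30000000000001 t 7.75
rpm [(np.float64(3.4), np.float64(0.0)), (np.float64(3.7), np.float64(0.8)), (np.float64(4.0), np.float64(9.0)), (np.float64(4.3), np.float64(14.0)), (np.float64(4.6), np.float64(12.9)), (np.float64(4.9), np.float64(15.6)), (np.float64(5.2), np.float64(16.6)), (np.float64(5.5), np.float64(17.1)), (np.float64(5.8), np.float64(17.3)), (np.float64(6.1), np.float64(17.3)), (np.float64(6.4), np.float64(13.8)), (np.float64(6.7), np.float64(15.9)), (np.float64(7.0), np.float64(16.8)), (np.float64(7.3), np.float64(13.0)), (np.float64(7.6), np.float64(15.6))]
J,f [0.0285 0.1235] res [-2.3  1.2  0.4 -0.3] rpm now 10.93 deg 1536.8 96.79999999999995 t 18.65
rpm [(np.float64(12.8), np.float64(17.6)), (np.float64(13.1), np.float64(17.6)), (np.float64(13.4), np.float64(17.6)), (np.float64(13.7), np.float64(17.6)), (np.float64(14.0), np.float64(17.6)), (np.float64(14.3), np.float64(17.6)), (np.float64(14.6), np.float64(17.6)), (np.float64(14.9), np.float64(17.6)), (np.float64(15.2), np.float64(17.6)), (np.float
[... 1334 characters left out ...]
 0, 0, 0], [0, 0.7, -8.5, 0, 0, 0], [0, 2.1, -9.7, 0, 0, 0], [0, 3.7, -10.5, 0, 0, 0], [0, 5.5, -10.8, 0, 0, 0], [0, 7.4, -10.7, 0, 0, 0], [0, 9.1, -10.1, 0, 0, 0]]
end phi 897
[[0, 1.5, 1.0, 0, 0, 0], [0, 2.7, 2.4, 0, 0, 0], [0, 3.5, 4.1, 0, 0, 0], [0, 3.8, 5.9, 0, 0, 0], [0, 3.7, 7.7, 0, 0, 0], [0, 3.1, 9.5, 0, 0, 0], [0, 2.0, 11.0, 0, 0, 0], [0, 0.6, 12.2, 0, 0, 0], [0, -1.0, 12.9, 0, 0, 0], [0, -2.8, 13.3, 0, 0, 0]]
end phi 1047
[[0, -1.8, -0.1, 0, 0, 0], [0, -3.6, -0.8, 0, 0, 0], [0, -5.1, -1.8, 0, 0, 0], [0, -6.3, -3.2, 0, 0, 0], [0, -7.1, -4.8, 0, 0, 0], [0, -7.4, -6.7, 0, 0, 0], [0, -7.2, -8.5, 0, 0, 0], [0, -6.6, -10.2, 0, 0, 0], [0, -5.6, -11.7, 0, 0, 0], [0, -4.2, -12.9, 0, 0, 0]]
```

```bash
python3 -m crank '[[0,1,-1.5,0,0,0],[0,2.4,-2.7,0,0,0],[0,4.1,-3.5,0,0,0],[0,5.9,-3.8,0,0,0],[0,7.7,-3.7,0,0,0],[0,9.5,-3.1,0,0,0],[0,11,-2,0,0,0],[0,12.2,-0.6,0,0,0],[0,12.9,1,0,0,0],[0,13.3,2.8,0,0,0]]' >/dev/null; python3 -m crank '[[0,-0.1,1.8,0,0,0],[0,-0.8,3.6,0,0,0],[0,-1.8,5.1,0,0,0],[0,-3.2,6.3,0,0,0],[0,-4.8,7.1,0,0,0],[0,-6.7,7.4,0,0,0],[0,-8.5,7.2,0,0,0],[0,-10.2,6.6,0,0,0],[0,-11.7,5.6,0,0,0],[0,-12.9,4.2,0,0,0]]'|grep contact;  python3 -m crank '[[0,-0.8,-1.7,0,0,0],[0,-1.1,-3.5,0,0,0],[0,-1,-5.3,0,0,0],[0,-0.4,-7,0,0,0]]' >/dev/null; python3 -c "
from h import *
obs()"
```

```text
contact_force: [5.7, -0.1, 0.5]
t 21.05 hatch None F [4.2 1.2 2.3] grip 63.2
```

```bash
python3 -m crank '[[0,1,-1.5,0,0,0],[0,2.4,-2.7,0,0,0],[0,4.1,-3.5,0,0,0],[0,5.9,-3.8,0,0,0]]' >/dev/null; python3 -c "
from h import *
obs()
rows(357,[15]*10)"| sed 's/np.float64(\([-0-9.]*\))/\1/g'
```

```text
t 21.5 hatch None F [ 1.7 -1.7 -1.3] grip 62.9
end phi 507
[[0, 1.8, 0.1, 0, 0, 0], [0, 3.6, 0.8, 0, 0, 0], [0, 5.1, 1.8, 0, 0, 0], [0, 6.3, 3.2, 0, 0, 0], [0, 7.1, 4.8, 0, 0, 0], [0, 7.4, 6.7, 0, 0, 0], [0, 7.2, 8.5, 0, 0, 0], [0, 6.6, 10.2, 0, 0, 0], [0, 5.6, 11.7, 0, 0, 0], [0, 4.2, 12.9, 0, 0, 0]]
```

```bash
python3 -m crank '[[0,1.8,0.1,0,0,0],[0,3.6,0.8,0,0,0],[0,5.1,1.8,0,0,0],[0,6.3,3.2,0,0,0],[0,7.1,4.8,0,0,0]]' >/dev/null; python3 -c "
from h import *
obs()
rows(72,[15]*10)"| sed 's/np.float64(\([-0-9.]*\))/\1/g'
```

```text
t 22.05 hatch None F [ 4.9 -1.6 -1.4] grip 63.3
end phi 222
[[0, 0.3, 1.8, 0, 0, 0], [0, 0.2, 3.6, 0, 0, 0], [0, -0.4, 5.4, 0, 0, 0], [0, -1.5, 6.9, 0, 0, 0], [0, -2.9, 8.1, 0, 0, 0], [0, -4.5, 8.9, 0, 0, 0], [0, -6.3, 9.2, 0, 0, 0], [0, -8.1, 9.0, 0, 0, 0], [0, -9.9, 8.4, 0, 0, 0], [0, -11.4, 7.4, 0, 0, 0]]
```

```bash
python3 -m crank '[[0,0.3,1.8,0,0,0],[0,0.2,3.6,0,0,0],[0,-0.4,5.4,0,0,0],[0,-1.5,6.9,0,0,0]]' >/dev/null; python3 -c "
from h import *
p=obs()
cv2.imwrite('pics/s2.png',p)
rows(132,[15]*10)"| sed 's/np.float64(\([-0-9.]*\))/\1/g'
```

```text
t 22.5 hatch (-30.7, -45.9, -15.5, 182) F [ 2.3 -1.2 -7.3] grip 62.9
end phi 282
[[0, -1.4, 1.2, 0, 0, 0], [0, -3.1, 2.0, 0, 0, 0], [0, -4.9, 2.3, 0, 0, 0], [0, -6.7, 2.2, 0, 0, 0], [0, -8.4, 1.6, 0, 0, 0], [0, -9.9, 0.5, 0, 0, 0], [0, -11.1, -0.9, 0, 0, 0], [0, -11.9, -2.5, 0, 0, 0], [0, -12.2, -4.3, 0, 0, 0], [0, -12.1, -6.2, 0, 0, 0]]
```

```bash
python3 -m crank '[[0,-1.4,1.2,0,0,0],[0,-3.1,2,0,0,0]]' >/dev/null; python3 -c "
from h import *
for k in range(4): obs()"; python3 -m crank '[[0,0,0,0,0,0],[0,0,0,0,0,0],[0,0,0,0,0,0]]' >/dev/null; python3 -c "
from h import *
obs(); 
rows(162,[15]*6)"| sed 's/np.float64(\([-0-9.]*\))/\1/g'
```

```text
t 22.75 hatch (np.float64(-21.0), np.float64(-37.4), np.float64(-4.6), 325) F [-4.4 -1.4  6.2] grip 64.1
t 22.8 hatch (np.float64(-18.4), np.float64(-34.6), np.float64(-2.3), 359) F [-0.7 -1.  -2.6] grip 63.3
t 22.85 hatch (np.float64(-16.1), np.float64(-32.1), np.float64(-0.0), 380) F [-0.7 -0.9 -2. ] grip 63.3
t 22.9 hatch (np.float64(-14.7), np.float64(-30.8), np.float64(1.4), 397) F [-0.4 -1.2 -1.2] grip 63.3
t 23.25 hatch (-12.7, -28.5, 3.1, 416) F [-0.4  0.   1.1] grip 63.4
end phi 252
[[0, -1.8, 0.3, 0, 0, 0], [0, -3.6, 0.2, 0, 0, 0], [0, -5.4, -0.4, 0, 0, 0], [0, -6.9, -1.5, 0, 0, 0], [0, -8.1, -2.9, 0, 0, 0], [0, -8.9, -4.5, 0, 0, 0]]
```

```bash
python3 -m crank '[[0,-1.8,0.3,0,0,0],[0,-3.6,0.2,0,0,0],[0,-5.4,-0.4,0,0,0],[0,-6.9,-1.5,0,0,0],[0,-6.9,-1.5,0,0,0],[0,-6.9,-1.5,0,0,0],[0,-6.9,-1.5,0,0,0]]' >/dev/null; python3 -c "
from h import *
obs(); 
rows(222,[15]*6)"| sed 's/np.float64(\([-0-9.]*\))/\1/g'
```

```text
t 24.0 hatch (-0.5, -16.2, 15.3, 550) F [0.9 0.2 2. ] grip 63.2
end phi 312
[[0, -1.2, -1.4, 0, 0, 0], [0, -2.0, -3.1, 0, 0, 0], [0, -2.3, -4.9, 0, 0, 0], [0, -2.2, -6.7, 0, 0, 0], [0, -1.6, -8.4, 0, 0, 0], [0, -0.5, -9.9, 0, 0, 0]]
```

Run:
```python
from h import *
for n in ("scene","top"):
    i,p,d=cam(n); C=cloud(i,d); print(n,hatch(C,p))
    cv2.imwrite(f"pics/{n}3.png",p)
    L=(C-O)@R.from_euler("z",YAW).as_matrix(); q=p.astype(int)
    m=(np.abs(L[...,1])<.05)&(np.abs(L[...,0])<.03)&(L[...,2]>.27)&(L[...,2]<.31)
    A=np.c_[L[m][:,:2],np.ones(m.sum())]; z=L[m][:,2]
    for _ in range(3):
        c=np.linalg.lstsq(A,z,rcond=None)[0]; k=np.abs(A@c-z)<.0025; A,z=A[k],z[k]
    print("plane tilt deg (fwd)",np.degrees(np.arctan(-c[0])),"z",c[2],len(z))
    w=m&(q.min(-1)>120)&(q.max(-1)-q.min(-1)<50); print("white",w.sum(),L[w].mean(0) if w.any() else None)
    b=(np.abs(L[...,1])<.09)&(L[...,2]>.21); P=C[b&(np.hypot(L[...,0],L[...,2]-.175)<.13)]
    from fit import axis_fit
    r,gy=axis_fit(P); print("axis offset from O (s)",((np.array([r.x[0],gy])-O[:2])@[np.cos(YAW),np.sin(YAW)]))
    if n=="scene": cv2.imwrite("pics/crop3.png",cv2.resize(p[180:360,310:490],None,fx=3,fy=3,interpolation=cv2.INTER_CUBIC))
```

```text
scene (np.float64(-0.4), np.float64(-16.0), np.float64(15.2), 556)
plane tilt deg (fwd) -0.39761122470953525 z 0.28804171999044575 498
white 27 [-0.00223528  0.00694419  0.2891184 ]
axis offset from O (s) -0.003762988716372195
top (np.float64(-0.2), np.float64(-15.5), np.float64(15.2), 299)
plane tilt deg (fwd) -2.450315864970357 z 0.28774789256926714 157
white 4 [-0.00037525  0.00186513  0.2898    ]
axis offset from O (s) 0.0011639634086489633
```

View pics/crop3.png

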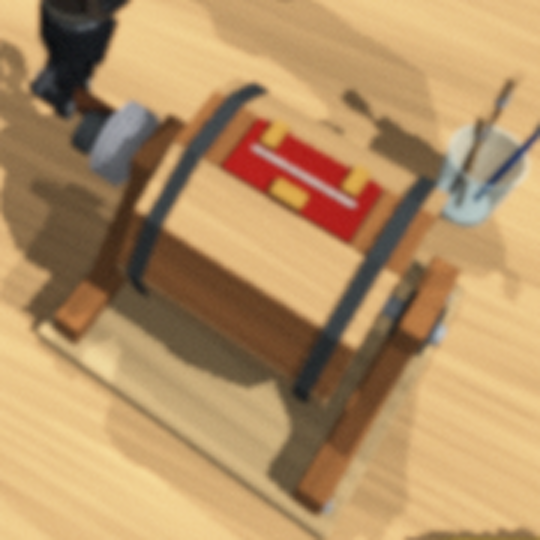

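The crop shows the red hatch on top, its white line at (305,175). It reads within about 1° of upright and is at rest. Next I release the handle and retreat.

```bash
Z='[0,0,0,0,0,0]'; python3 -m crank '[[0,0,0,0,0,0],[0,0,0,0,0,0],[0,0,0,0,0,0],[0,0,0,0,0,0],[0,0,0,0,0,0],[0,0,0,0,0,0]]' 1 && python3 -m crank '[[0,0,-1.5,0,0,0],[0,0,-4,0,0,0],[0,0,-7,0,0,0],[0,0,-10,0,0,0],[0,0,-13,0,0,0],[0,0,-16,0,0,0],[0,0,-17,0,0,0],[0,0,-17,0,0,0],[0,0,-17,0,0,0],[0,0,-17,0,0,0]]'; python3 -c "
from h import *
obs(); p=obs(); cv2.imwrite('pics/s4.png',p)"
```

```text
time: 24.75
eef_pos: [0.4517, -0.04, 0.1033]
tcp_rot: [0.75, 0.662, -0.0, -0.0]
contact_force: [1.1, 0.3, 0.2]
opening: 1.003
finger_force: 0.0
time: 25.75
eef_pos: [0.4508, -0.0397, 0.271]
tcp_rot: [0.75, 0.662, -0.001, -0.002]
contact_force: [-0.9, -0.5, 0.3]
opening: 1.0
finger_force: 0.0
t 25.75 hatch (np.float64(-0.6), np.float64(-16.5), np.float64(15.3), 559) F [-1.   0.1 -0.7] grip 0.0
t 25.8 hatch (np.float64(-0.6), np.float64(-16.5), np.float64(15.3), 554) F [ 1.   0.2 -0.5] grip 0.0
```

View pics/s4.png

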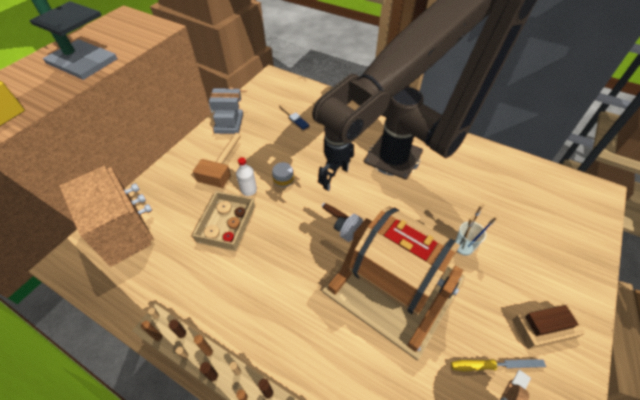

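The hatch is up at (410,240), the gripper is clear of the handle at (335,165), and the other items have not moved.

```bash
python3 -c "
from plant import ctrl
print(ctrl.sign_off())"
```

```text
the job is handed in; nothing more can be done
None
```

I tumbled the barrel at about 17.5 turns a minute for roughly 10 s (an average, since I took no pictures mid-run), stopped it with the hatch within about 1° of straight up, let go of the handle and handed the job in; the judged result was not shown.

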